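# Lay out pipe fittings on the kitting boards

## Robot

A 7-joint arm with a two-finger parallel gripper is mounted at the origin on the work surface. World frame = base frame: x ahead of the robot, y to its left, z up, the work surface at z = 0. Lengths are in m, angles in rad, forces in N, time in s.
With the tool pointing down it reaches from about 0.4 to 0.9 m from the base axis. Payload 5.6 kg.
Tool frame: the origin (TCP) lies midway between the tips of the shut fingers; the grasp point (between the pads) lies 19 mm behind it; y points along the fingers, z is the direction in which the jaws open and shut, and the axes are right-handed (so a half turn about y gives the same grasp; the last joint's range is limited). The gripper opens to 92 mm and grips with 3 to 60 N. Pads are 20 mm wide; open, the fingers measure 128 mm over their backs; the gripper's body (75 mm by 189 mm) begins 69 mm behind the grasp point.
Start: joints at [-1.242, 0.468, -0.012, 1.603, 0.006, 1.071, -0.056], TCP at [0.236, 0.606, 0.215] pointing down, gripper open.
Joint ranges: [-2.53, 2.53], [-0.31, 2.02], [-1.57, 1.55], [0.28, 2.44], [-1.29, 4.43], [0.15, 1.84], [-2.92, 2.92]. Speed limits (rad/s): [2.57, 2.57, 3.14, 3.14, 3.14, 3.14, 3.14].

## Interface

Orientations are given as a 3x3 rotation matrix whose columns are the frame's x, y, z axes.
In Python, from station import env, effector, solver, viewer, workorder, search_frame, tip_of gives the robot as it stands. Calls block until the motion is done:
- env.reach(position, orientation): joint-space move of the TCP to a pose.
- env.movel(position, frame=None, rate=0.15): straight line of the TCP; frame=None keeps the orientation; rate is the mean speed in m/s.
- env.goto_joints(angles): joint-space move.
- effector.release() and effector.grasp(squeeze=None): open the fingers fully, or close them until they stop; squeeze is the grip in N (None keeps the last).
- env.pause(seconds).
- solver.inverse_kinematics(position, orientation): joint angles nearest the present ones, or None.
- env.sense(): the state.
- viewer.read_camera(name): name is "scene" or "side" or "wrist"; returns (picture, depth): 480x640x3 uint8, red, green, blue; 480x640 float32, m along the optical axis (not along the pixel's ray), 0 where there is no reading.
- viewer.camera_info(name): a dict with "intrinsics" (3x3 intrinsics, pixels), "dist_coeffs" ([k1, k2, p1, p2, k3] as OpenCV has them; the pictures are not rectified), "eye" and "rotation" of the camera in the world; the wrist camera has in their place "T_tool_cam" (4x4, takes a point from camera to tool coordinates, whose origin is the TCP and whose axes are the tool frame's). Camera axes: x right, y up, looking along -z (the intrinsics and any distortion apply to the point x, -y, -z); pixel columns grow to the right and rows downward; lengths in m; the calibration is good to about 2 mm. A picture is of the moment at which its call begins: read the wrist's pose just before it. camera_info takes no time and is no camera call.
A pose or a line that the arm cannot do raises env.PlanningError and nothing moves.
- workorder.finish_job(): hands the job in, once; it reports no verdict.
Trained networks look in the newest picture that a camera, given by its name, has taken for a name from the list of things; names that differ only in an ending like _2 or _b are one class to them, and where a whole thing is asked for, a point or a joint stands for the part that bears it (a point fixed in the world has none). Each returns a list of dicts, best first, with "score" (0 to 1); they miss things now and then, are a little off and sometimes report something else, mostly with a low value. They report only what shows in the picture. A call takes as long as a camera call. They do not tell look-alikes from the thing itself.
- search_frame(camera, name): "at" ([x, y, z] in m, in world coordinates, good to about 4 mm: the middle of the surface that is visible of it).
- tip_of(camera, name): "at" ([x, y, z] in m, in world coordinates, good to about 4 mm: a listed point, or the origin of a listed thing).
The state is a dict: "t": time; "joint_positions": joint angles; "joint_velocities": joint speeds; "tau": joint torques, N m; "ee_pos": TCP position; "tcp_rot": TCP orientation; "wrist_force": force on the tool from outside, world axes, zero at the start; "moment": the same for the moment, N m; "gripper_width": finger opening in m.
Only numpy, scipy, OpenCV 4.12 (cv2) and the standard library are available. Lean on these libraries where they do the work, as an engineer would, in place of code of your own. Each camera call takes 0.05 s, during which the arm holds its last target. There are 200 camera calls.

## Task

The four pipe fittings on the packing bench - tee, union, big flange and small flange - are to be kitted for a job: set each one down flat on the board with its own black silhouette, covering the silhouette the same way round, the flanges with their hubs up. Set them down without dropping them, let go of them all, and leave the carton and the roll of tape where they are.

Things in the scene. Friction and masses are not known exactly. Their poses are not given: they have to be found in the camera images.
- tee_c (a point): Brass pipe tee lying flat: run 100 mm long along its y axis, branch along +x ending 72 mm from the run's centre line. Barrels 30 mm across, a collar 38 mm across and 14 mm long at each of the 3 ends, resting on these. Point where the centre lines cross, 19 mm above its underside; z up. Grip across the branch barrel, 32 to 36 mm from the point along +x. 300 g, centre of mass 15 mm along +x.
- union_c (a point): Straight brass pipe union lying on its side: 110 mm long along its x axis, barrels 30 mm across, 36 mm end collars, in the middle an octagonal nut 46 mm across flats and 34 mm long, resting on a flat of it. Point at its centre, 23 mm above its underside. Same either way round and on any flat of the nut. Grip the nut across its upright flats. 300 g.
- flange_big_c (a point): The bigger aluminium pipe flange lying flat, hub up: disc 104 mm across and 14 mm thick, solid round hub 40 mm across rising from its middle to a total height of 52 mm; four dark bolt-hole marks. Point on its axis, half-way up (26 mm above its underside); z up along the axis; yaw does not matter. Grip the hub, finger tips above the disc. About 350 g.
- flange_small_c (a point): The smaller aluminium pipe flange lying flat, hub up: disc 74 mm across and 14 mm thick, solid round hub 32 mm across rising from its middle to a total height of 52 mm; four dark bolt-hole marks. Point on its axis, half-way up (26 mm above its underside); z up along the axis; yaw does not matter. Grip the hub, finger tips above the disc. About 220 g.
- board_tee_c (a point): White square board 116 x 116 mm, 8 mm thick, fixed flat to the bench (it does not move), with a flat black full-size silhouette on it. Point at the centre of its top face, z up. Silhouette of the tee, seen from above: run along y, branch pointing to +x; the crossing of its centre lines lies 28 mm from the board's centre towards -x.
- board_union_c (a point): White square board 116 x 116 mm, 8 mm thick, fixed flat to the bench (it does not move), with a flat black full-size silhouette on it. Point at the centre of its top face, z up. Silhouette of the union, along the board's x axis, centred.
- board_big_c (a point): White square board 116 x 116 mm, 8 mm thick, fixed flat to the bench (it does not move), with a flat black full-size silhouette on it. Point at the centre of its top face, z up. Silhouette of the bigger flange: black disc 104 mm across, nearly filling the board, centred, with white marks for hub and bolt holes.
- board_small_c (a point): White square board 116 x 116 mm, 8 mm thick, fixed flat to the bench (it does not move), with a flat black full-size silhouette on it. Point at the centre of its top face, z up. Silhouette of the smaller flange: black disc 74 mm across, centred, with white marks for hub and bolt holes.
- carton_c (a point): Bystander: closed cardboard carton, 90 (x) x 70 (y) x 80 mm. Point at its centre. To be left alone.
- tape_c (a point): Bystander: roll of clear packing tape lying flat, 100 mm across, 48 mm high. Point at its centre. To be left alone.
Not all that is in view belongs to the job. What is shaped like the part that bears flange_big_c but orange is not meant.

How it is judged:
By the outcome, as a careful person would: the job done as asked, in the order asked, and still so for the second after the job is handed in, with the robot touching nothing.
It also fails if it takes over 109 s, if anything falls off the work surface, if the arm or the gripper's body presses on something with over 40 N, if the wrist force passes 120 N, or if a joint passes its speed limit or range.

## Working session

There is one attempt and no reset: what is moved stays moved. The work goes in short steps, each a Python script; the robot and the scene stay as the last script left them, time stands still between calls to the robot, and variables do not carry over. Pictures are saved under pics/ and viewed, about 12 in all and at most 16, crops included, and the job is handed in when it is done.

```bash
ls; mkdir -p pics; python3 - <<'E'
from station import env, effector, solver, viewer, workorder, search_frame, tip_of
import cv2, numpy as np
for c in ["scene","side"]:
    p,d=viewer.read_camera(c); cv2.imwrite(f"pics/{c}0.png",p[:,:,::-1]); np.save(f"pics/{c}0d.npy",d)
    i=viewer.camera_info(c); print(c,np.round(i["eye"],3),np.round(i["rotation"],3).tolist(),np.round(i["intrinsics"],1).tolist(),i["dist_coeffs"])
    for n in ["tee_c","union_c","flange_big_c","flange_small_c","board_tee_c","board_union_c","board_big_c","board_small_c","carton_c","tape_c"]:
        print(n,[(np.round(r["at"],3).tolist(),round(r["score"],2)) for r in tip_of(c,n)[:4]])
s=env.sense();print(s["t"],s["tcp_rot"],s["ee_pos"],s["gripper_width"]); print(viewer.camera_info("wrist"))
E
```

```text
pics
scene [1.557 0.061 0.69 ] [[-0.059, -0.544, 0.837], [0.998, -0.026, 0.054], [-0.008, 0.839, 0.545]] [[443.0, 0.0, 323.9], [0.0, 443.0, 238.4], [0.0, 0.0, 1.0]] [0.03815121 0.         0.         0.         0.        ]
tee_c [([0.355, -0.289, 0.018], 0.73)]
union_c [([0.547, -0.388, 0.023], 0.82)]
flange_big_c [([0.593, 0.533, 0.026], 0.94), ([0.824, 0.13, 0.026], 0.94), ([0.354, 0.29, 0.026], 0.77)]
flange_small_c [([0.43, 0.11, 0.029], 0.87)]
board_tee_c [([0.557, 0.386, 0.009], 0.74), ([0.359, -0.285, 0.017], 0.21)]
board_union_c [([0.442, -0.113, 0.0], 0.56)]
board_big_c [([0.63, -0.152, 0.011], 0.79)]
board_small_c []
carton_c [([0.375, -0.503, 0.038], 0.82)]
tape_c [([0.359, 0.502, 0.025], 0.96)]
side [ 0.303 -1.019  1.17 ] [[0.957, 0.215, -0.195], [-0.29, 0.687, -0.666], [-0.01, 0.694, 0.72]] [[592.2, 0.0, 325.1], [0.0, 592.2, 238.7], [0.0, 0.0, 1.0]] [-0.13986638  0.          0.          0.          0.        ]
tee_c [([0.355, -0.288, 0.018], 0.65)]
union_c [([0.55, -0.389, 0.022], 0.88)]
flange_big_c [([0.585, 0.535, 0.029], 0.84), ([0.355, 0.289, 0.021], 0.69), ([0.821, 
[... 514 characters left out ...]
00000000e+00  1.40573742e-05]] [0.23617941 0.60557373 0.21458311] 0.09197955185755118
{'intrinsics': array([[352.22762494,   0.        , 318.63413916],
       [  0.        , 352.22762494, 238.78779849],
       [  0.        ,   0.        ,   1.        ]]), 'dist_coeffs': array([-0.03373112,  0.        ,  0.        ,  0.        ,  0.        ]), 'T_tool_cam': array([[-9.16354229e-05, -9.55961241e-01, -2.93492925e-01,
        -8.32709813e-02],
       [-2.21266906e-04,  2.93492939e-01, -9.55961216e-01,
        -1.68393561e-01],
       [ 9.99999971e-01, -2.26596389e-05, -2.38416935e-04,
        -3.43868334e-04],
       [ 0.00000000e+00,  0.00000000e+00,  0.00000000e+00,
         1.00000000e+00]])}
```

View pics/scene0.png

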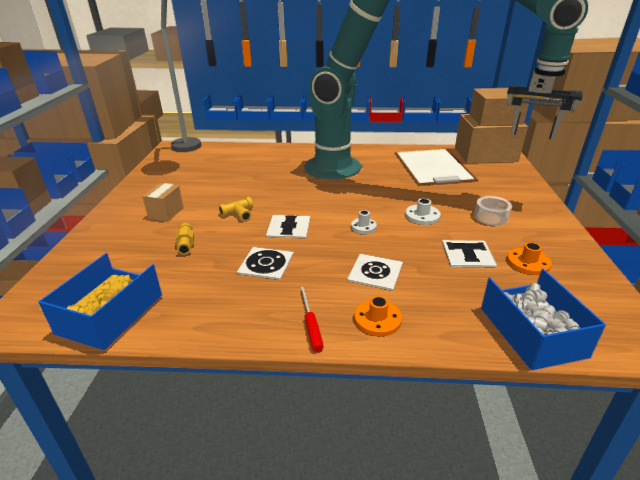

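View pics/side0.png

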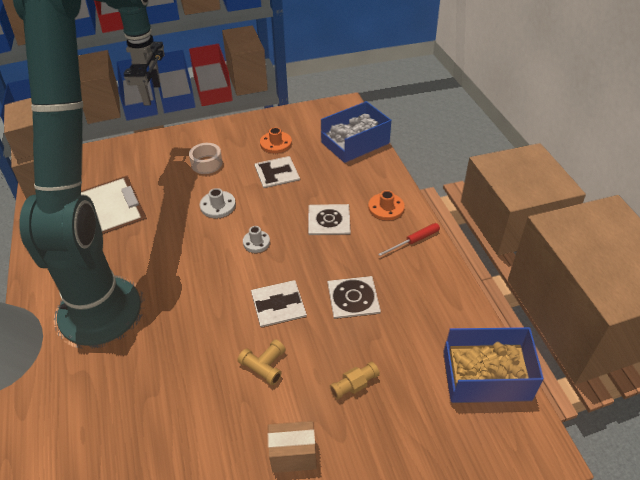

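The aluminium big flange is the grey one at scene (423,210) / side (217,203). The orange look-alikes are at scene (378,315) and (530,260). The network's board and part positions agree with both pictures. Next come two overhead wrist views for the fine poses.

```bash
cat > h.py <<'E'
from station import env, effector, solver, viewer, workorder, search_frame, tip_of
import cv2, numpy as np
def R(yaw):
    c,s=np.cos(yaw),np.sin(yaw); return np.array([[c,0,-s],[s,0,c],[0,-1,0.]])
def shot(tag):
    "wrist picture, depth, and camera pose; saved for offline use"
    s=env.sense(); p,d=viewer.read_camera("wrist"); i=viewer.camera_info("wrist")
    T=np.eye(4); T[:3,:3]=s["tcp_rot"]; T[:3,3]=s["ee_pos"]; T=T@i["T_tool_cam"]
    np.savez(f"pics/{tag}.npz",p=p,d=d,T=T,K=i["intrinsics"],D=i["dist_coeffs"]); cv2.imwrite(f"pics/{tag}.png",p[:,:,::-1])
    return np.load(f"pics/{tag}.npz")
def project(S,P):
    T=S["T"]; q=(P-T[:3,3])@T[:3,:3]; q=q*[1,-1,-1]
    return cv2.projectPoints(q.reshape(-1,1,3),np.zeros(3),np.zeros(3),S["K"],S["D"])[0].reshape(-1,2)
def ortho(S,c,half,z,mm=0.5):
    "top-down picture at height z about c; row = +x, col = +y"
    n=int(2*half/mm*1000)+1; g=np.linspace(-half,half,n)
    X,Y=np.meshgrid(g+c[0],g+c[1],indexing="ij")
    uv=project(S,np.stack([X,Y,np.full_like(X,z)],-1).reshape(-1,3)).astype(np.float32).reshape(n,n,2)
    return cv2.remap(S["p"],uv[...,0],uv[...,1],cv2.INTER_LINEAR),g
def cloud(S):
    d=S["d"]; v,u=np.nonzero(d>0); n=cv2.undistortPoints(np.stack([u,v],-1).astype(float).reshape(-1,1,2),S["K"],S["D"]).reshape(-1,2)
    z=d[v,u]; q=np.c_[n[:,0]*z,-n[:,1]*z,-z]
    return q@S["T"][:3,:3].T+S["T"][:3,3]
E
python3 - <<'E'
from h import *
for t,p in [("v1",[0.49,0.27,0.22]),("v2",[0.49,-0.24,0.22])]:
    env.reach(p,R(0)); S=shot(t); s=env.sense(); print(s["t"],s["ee_pos"])
    C=cloud(S)
    for nm,c in dict(big=(.354,.29),small=(.43,.11),tee=(.355,-.289),union=(.547,-.388)).items():
        m=np.hypot(*(C[:,:2]-c).T)<.08; 
        if m.sum()>500: print(t,nm,m.sum(),np.percentile(C[m,2],[1,10,50,90,99]).round(4))
E
python3 -c "
import cv2,numpy as np
a=[cv2.imread(f'pics/{v}.png') for v in('v1','v2')]
cv2.imwrite('pics/v12.png',cv2.resize(np.vstack(a),(533,800))[:, :] if 0 else cv2.resize(np.hstack(a),(800,300)))"
```

```text
2.7 [0.48942957 0.27139726 0.21994225]
v1 big 20082 [-0.0035 -0.0025 -0.0005  0.0139  0.0515]
v1 small 17166 [-0.0034 -0.0025 -0.0013  0.0133  0.0513]
4.6 [ 0.49064955 -0.23870894  0.21989083]
v2 small 8883 [-0.0035 -0.0026 -0.0014  0.0124  0.021 ]
v2 tee 20051 [-0.0036 -0.0026 -0.0013  0.0319  0.036 ]
v2 union 12089 [-0.0033 -0.0024 -0.0012  0.037   0.0451]
```

View pics/v12.png

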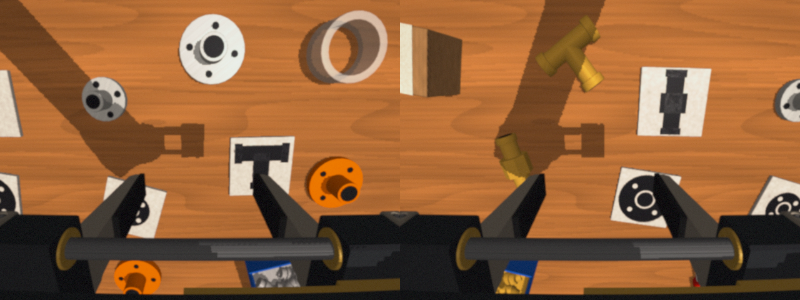

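The wrist views show all the parts. The gripper hides the far-x side: the union's end, the small board and the tee board's branch. I'll take two more shots from farther out, then fit everything.

```bash
cat > fit.py <<'E'
from h import *
from scipy.optimize import minimize, least_squares
def rect(x,y,x0,x1,y0,y1): # signed distance-ish (neg inside)
    return np.maximum(np.maximum(x0-x,x-x1),np.maximum(y0-y,y-y1))
def tee_sd(x,y,k=1,c=.019):
    return np.minimum.reduce([rect(x,y,-.015,.015,-.05,.05),rect(x,y,-c,c,.036,.05),rect(x,y,-c,c,-.05,-.036),rect(x,y,0,.072,-.015,.015),rect(x,y,.058,.072,-c,c)])
def uni_sd(x,y):
    return np.minimum.reduce([rect(x,y,-.055,.055,-.015,.015),rect(x,y,-.055,-.041,-.018,.018),rect(x,y,.041,.055,-.018,.018),rect(x,y,-.017,.017,-.023,.023)])
def fit_mask(M,X,Y,sd,c0,yaws):
    "pose (x,y,yaw) whose silhouette best matches float mask M on grid"
    w=.0015
    def cost(p):
        c,s=np.cos(p[2]),np.sin(p[2]); dx,dy=X-p[0],Y-p[1]
        t=1/(1+np.exp(np.clip(sd(c*dx+s*dy,-s*dx+c*dy)/w,-40,40)))
        return ((t-M)**2).mean()/M.mean()
    best=[minimize(cost,[*c0,y],method="Nelder-Mead",options=dict(initial_simplex=np.array([[*c0,y],[c0[0]+.02,c0[1],y],[c0[0],c0[1]+.02,y],[*c0,y+.3]]),xatol=1e-5,fatol=1e-6)) for y in yaws]
    best.sort(key=lambda r:r.fun); return best[0].x,best[0].fun
def board(S,c,sd=None,z=.008,off=0):
    I,g=ortho(S,c,.10,z); hsv=cv2.cvtColor(I,cv2.COLOR_RGB2HSV)
    low=(hsv[...,1]<70).astype(np.uint8)   # white or black, not wood
    low=cv2.morphologyEx(low,cv2.MORPH_OPEN,np.ones((5,5)))
    cs,_=cv2.findContours(low,cv2.RETR_EXTERNAL,cv2.CHAIN_APPROX_NONE)
    k=max(cs,key=cv2.contourArea); r=cv2.minAreaRect(k)
    ctr=np.array([g[0]+r[0][1]*.0005+c[0],g[0]+r[0][0]*.0005+c[1]])
    out=dict(ctr=ctr.round(4),size=np.round(np.array(r[1])*.5,1),ang=r[2])
    m=np.zeros(low.shape,np.uint8); cv2.fillConvexPoly(m,cv2.boxPoints((r[0],(r[1][0]-8,r[1][1]-8),r[2])).astype(int),1)
    dark=((hsv[...,2]<100)&(m>0)).astype(float)
    X,Y=np.meshgrid(g+c[0],g+c[1],indexing="ij")
    if sd: 
        p,f=fit_mask(dark[::3,::3],X[::3,::3],Y[::3,::3],sd,ctr,np.arange(4)*np.pi/2+.2); out["sil"]=(p.round(4),round(f,3))
    else:
        k2=max(cv2.findContours(dark.astype(np.uint8),cv2.RETR_EXTERNAL,cv2.CHAIN_APPROX_NONE)[0],key=cv2.contourArea)
        (b,a),rad=cv2.minEnclosingCircle(k2); out["circ"]=(np.round([g[0]+a*.0005+c[0],g[0]+b*.0005+c[1]],4),rad*.5)
    return out,I
def part(S,c,sd,zmin,half=.085):
    C=cloud(S); C=C[(abs(C[:,:2]-c)<half).all(1)]; n=int(2*half/.0015); z=C[:,2]
    H,ex,ey=np.histogram2d(C[z>zmin,0],C[z>zmin,1],bins=n,range=[[c[0]-half,c[0]+half],[c[1]-half,c[1]+half]])
    M=cv2.morphologyEx((H>0).astype(np.uint8),cv2.MORPH_CLOSE,np.ones((3,3))).astype(float)
    X,Y=np.meshgrid((ex[1:]+ex[:-1])/2,(ey[1:]+ey[:-1])/2,indexing="ij")
    return fit_mask(M,X,Y,sd,C[z>zmin,:2].mean(0),np.arange(8)*np.pi/4)
def flange(S,c,rd,half=.08):
    C=cloud(S); C=C[np.hypot(*(C[:,:2]-c).T)<half]; z=C[:,2]
    top=C[z>.047]; disc=C[(z>.008)&(z<.018)]
    hub=cv2.minEnclosingCircle(top[:,:2].astype(np.float32)*1000)
    h=cv2.convexHull(disc[:,:2].astype(np.float32))[:,0]
    f=least_squares(lambda p:np.hypot(h[:,0]-p[0],h[:,1]-p[1])-p[2],[*c,rd],loss="soft_l1",f_scale=.001)
    return np.round(hub[0],1),hub[1],f.x.round(4)
E
python3 - <<'E'
from fit import *
for t,p in [("v4",[0.67,-0.26,0.22]),("v3",[0.67,0.28,0.22])]:
    env.reach(p,R(0)); shot(t); print(env.sense()["t"])
L=lambda t:np.load(f"pics/{t}.npz")
V={k:L(k) for k in("v1","v2","v3","v4")}
tiles=[]
for nm,c,sd,vs in [("bt",(.556,.387),tee_sd,("v3",)),("bu",(.441,-.112),uni_sd,("v2","v4")),("bb",(.627,-.151),None,("v4",)),("bs",(.649,.138),None,("v3",))]:
    for v in vs:
        o,I=board(V[v],c,sd); print(nm,v,o); tiles.append(cv2.resize(I,(250,250)))
for v in("v1","v3"):
    for nm,c,r in [("big",(.354,.29),.052),("small",(.431,.109),.037)]:
        try: print(v,nm,flange(V[v],c,r))
        except Exception as e: print(v,nm,"fail",e)
for v in("v2","v4"):
    for nm,c,sd in [("tee",(.365,-.287),tee_sd),("union",(.548,-.388),uni_sd)]:
        try: print(v,nm,part(V[v],c,sd,.012))
        except Exception as e: print(v,nm,"fail",e)
tiles.append(np.zeros_like(tiles[0])) if len(tiles)<6 else 0
m=np.vstack([np.hstack(tiles[:3]),np.hstack(tiles[3:6])]); w=cv2.resize(np.hstack([V["v4"]["p"],V["v3"]["p"]]),(750,281))
cv2.imwrite("pics/m1.png",np.vstack([m[:,:],w])[::1,:,::-1])
im=cv2.imread("pics/m1.png"); cv2.imwrite("pics/m1.png",cv2.resize(im,(576,600)))
E
```

```text
5.4
7.4
bt v3 {'ctr': array([0.5585, 0.385 ]), 'size': array([114.7, 115.5]), 'ang': 88.5797348022461, 'sil': (array([0.5304, 0.3851, 0.0276]), np.float64(0.078))}
bu v2 {'ctr': array([ 0.4411, -0.1138]), 'size': array([115.5, 114.8]), 'ang': 0.8303154110908508, 'sil': (array([ 0.4415, -0.113 , -0.0168]), np.float64(0.087))}
bu v4 {'ctr': array([ 0.421, -0.112]), 'size': array([200., 160.]), 'ang': 0.0, 'sil': (array([ 0.4055, -0.131 ,  0.7723]), np.float64(0.813))}
bb v4 {'ctr': array([ 0.626 , -0.1507]), 'size': array([115.6, 114.9]), 'ang': 9.407337188720703, 'circ': (array([ 0.6262, -0.1499]), 50.55213165283203)}
bs v3 {'ctr': array([0.6495, 0.137 ]), 'size': array([115.1, 114.9]), 'ang': 16.37354850769043, 'circ': (array([0.65 , 0.136]), 36.88300323486328)}
v1 big (array([357.7, 291.1]), 20.03423309326172, array([0.3578, 0.2908, 0.0519]))
v1 small (array([434.1, 109.4]), 16.64130401611328, array([0.4344, 0.1097, 0.0368]))
v3 big fail 'NoneType' object is not subscriptable
v3 small (array([0., 0.]), 0.0, array([0.4392, 0.1098, 0.0325]))
v2 tee (array([ 0.35566   , -0.28807086,  0.63682374]), np.float64(0.05168333209027224))
v2 union (array([ 0.54603526, -0.38645098,  0.25718927]), np.float64(0.2649973808236258))
v4 tee (array([nan, nan,  0.]), np.float64(nan))
v4 union (array([ 0.54914934, -0.38612925,  6.55800112]), np.float64(0.05653851659070512))fit.py:40: RuntimeWarning: Mean of empty slice.
  return fit_mask(M,X,Y,sd,C[z>zmin,:2].mean(0),np.arange(8)*np.pi/4)
  ret = um.true_divide(
```

View pics/m1.png

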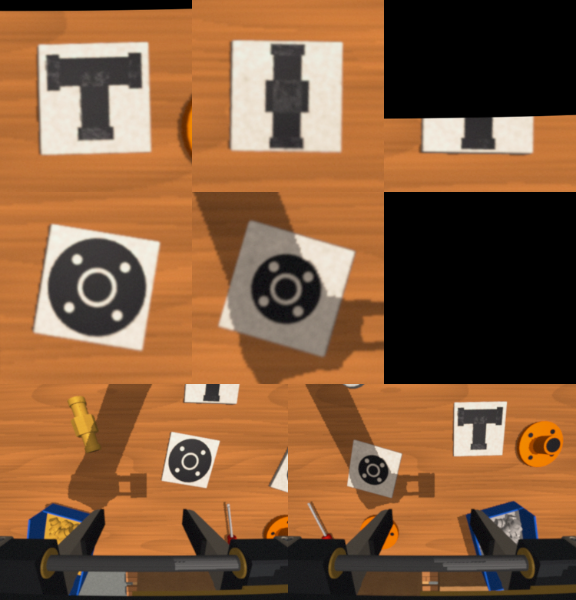

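All fits are consistent: the silhouettes show the stated directions and the residuals are small. I'm starting with the tee.

```bash
cat > pp.py <<'E'
from fit import *
def pick(xy,yaw,z,sq=50):
    effector.release() if env.sense()["gripper_width"]<.09 else None
    env.reach([*xy,z+.12],R(yaw)); env.movel([*xy,z],rate=.12)
    effector.grasp(sq); w=env.sense()["gripper_width"]
    env.movel([*xy,z+.13],rate=.15); s=env.sense()
    print("t",round(s["t"],1),"width",round(w,4),round(s["gripper_width"],4),"F",s["wrist_force"].round(1),"M",s["moment"].round(2))
def place(xy,yaw,z):
    env.reach([*xy,z+.10],R(yaw)); env.movel([*xy,z+.004],rate=.12); env.pause(.2)
    f0=env.sense()["wrist_force"][2]
    for dz in np.arange(.003,-.0031,-.0006):
        env.movel([*xy,z+dz],rate=.02); f=env.sense()["wrist_force"][2]
        if f-f0>2.5: break
    s=env.sense(); print("t",round(s["t"],1),"contact dz",round(dz,4),"dF",round(f-f0,1),"err",(s["ee_pos"]-[*xy,z+dz]).round(4))
    effector.release(); env.movel([*xy,z+.12],rate=.15); print("up t",env.sense()["t"])
E
cat > tee.py <<'E'
from pp import *
u=lambda a:np.array([np.cos(a),np.sin(a)])
pick(np.array([.3557,-.2881])+.034*u(.637),.637,.006,55)
place(np.array([.5304,.3851])+.034*u(.0265),.0265,.006+.008)
env.reach([.66,.385,.2],R(0)); S=shot("tee_placed")
print(part(S,(.556,.387),tee_sd,.020)); C=cloud(S); m=np.hypot(C[:,0]-.55,C[:,1]-.385)<.05; print(np.percentile(C[m,2],99), env.sense()["t"])
E
python3 tee.py
```

```text
t 12.8 width 0.0289 0.0288 F [-0.3 -0.3 -2.4] M [ 0.11 -0.04  0.01]
t 18.1 contact dz -0.0006 dF 5.9 err [0.0002 0.0001 0.0007]
up t 20.0583
(array([0.55361479, 0.37198059, 2.07384037]), np.float64(0.4925548313675135))
0.0443940896150632 20.6417
```

View pics/tee_placed.png

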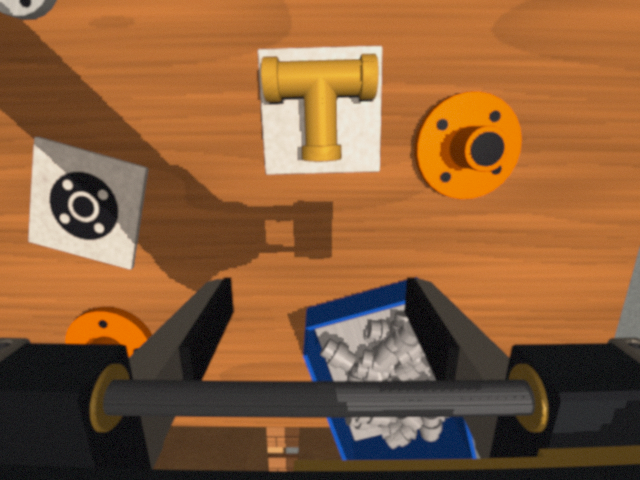

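The tee lies on its board at (320,105) with no black visible. The numeric fit was spoiled by the orange flange falling inside its window, so I'll refit with a smaller window and do the union.

```bash
python3 - <<'E'
from pp import *
print("tee",part(np.load("pics/tee_placed.npz"),(.556,.387),tee_sd,.020,.064))
pick(np.array([.5491,-.3861]),.27,.006,55)
place(np.array([.4413,-.1133]),-.016,.014)
env.reach([.53,-.113,.2],R(0)); S=shot("un_placed")
print(part(S,(.441,-.113),uni_sd,.020,.07), env.sense()["t"])
E
```

```text
tee (array([0.53021634, 0.38505476, 0.02241051]), np.float64(0.049891435700781875))
t 26.3 width 0.0457 0.0456 F [ 0.6  0.8 -2.1] M [0.04 0.01 0.02]
t 30.4 contact dz -0.0006 dF 7.7 err [-0.      0.      0.0005]
up t 32.1167
(array([ 0.44104452, -0.11362482, -0.0162541 ]), np.float64(0.3258981475646646)) 32.6833
```

View pics/un_placed.png

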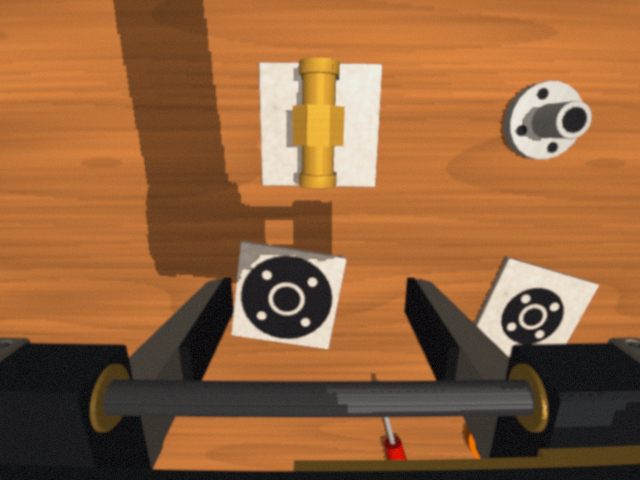

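The tee fit is within 0.2 mm of its silhouette. The union sits on its board at (319,122), nut on nut, with no black visible. Its fit residual (0.33) is high, although the fitted pose agrees to 0.5 mm. Next, the two flanges.

```bash
python3 - <<'E'
from pp import *
pick(np.array([.3578,.2909]),0,.021,50)
place(np.array([.6261,-.1503]),0,.029)
pick(np.array([.4343,.1096]),0,.021,50)
place(np.array([.6498,.1365]),0,.029)
env.reach([.76,.0,.24],R(0)); S=shot("fl_placed")
for c,r in [((.626,-.150),.052),((.65,.1365),.037)]:
    C=cloud(S); C=C[np.hypot(*(C[:,:2]-c).T)<.07]; z=C[:,2]; top=C[z>.054,:2]; h=cv2.minEnclosingCircle(top.astype(np.float32)*1000)
    d=C[(z>.016)&(z<.027),:2]; q=cv2.convexHull(d.astype(np.float32))[:,0]
    f=least_squares(lambda p:np.hypot(q[:,0]-p[0],q[:,1]-p[1])-p[2],[*c,r],loss="soft_l1",f_scale=.001)
    print(np.round(h[0],1),round(h[1],1),f.x.round(4),np.percentile(z,99).round(4))
S2=np.load("pics/un_placed.npz"); C=cloud(S2); C=C[np.hypot(*(C[:,:2]-[.441,-.113]).T)<.07]; C=C[C[:,2]>.03]
print("union x,y range",C[:,:2].min(0).round(4),C[:,:2].max(0).round(4),C[:,2].max().round(4))
p,d=viewer.read_camera("side"); cv2.imwrite("pics/side1.png",p[:,:,::-1]); print(env.sense()["t"])
for n in ("carton_c","tape_c","tee_c","union_c"): print(n,[(np.round(r["at"],3).tolist(),round(r["score"],2)) for r in tip_of("side",n)[:2]])
E
```

```text
t 37.3 width 0.0397 0.0392 F [ 0.5  0.1 -2.3] M [0.03 0.03 0.02]
t 42.1 contact dz -0.0006 dF 8.1 err [ 0.0002 -0.      0.0007]
up t 43.9333
t 48.3 width 0.0315 0.0315 F [ 0.2  0.4 -2.4] M [0.01 0.02 0.03]
t 52.0 contact dz -0.0006 dF 7.3 err [0.0002 0.0001 0.0007]
up t 53.9833
[ 626.  -150.5] 20.2 [ 0.6261 -0.1504  0.0518] 0.0598
[650.1 136.3] 16.3 [0.65   0.1359 0.0368] 0.0594
union x,y range [ 0.3857 -0.1477] [ 0.511  -0.0784] 0.3211
54.8917
carton_c [([0.375, -0.501, 0.04], 0.82)]
tape_c [([0.35, 0.498, 0.022], 0.75), ([0.555, 0.386, 0.01], 0.7)]
tee_c [([0.532, 0.384, 0.029], 0.8)]
union_c [([0.439, -0.118, 0.03], 0.62)]
```

View pics/fl_placed.png

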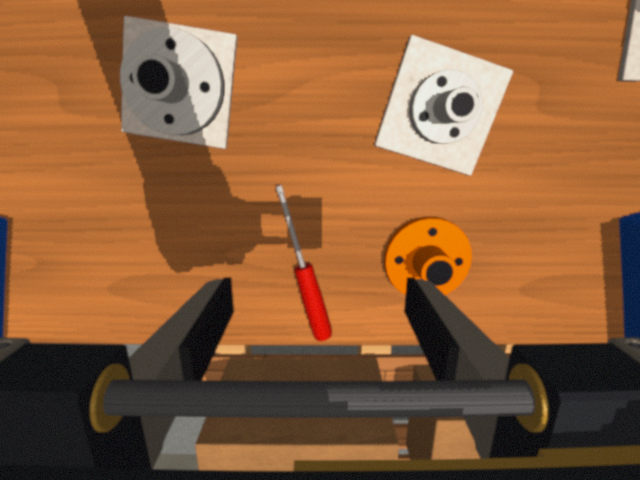

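View pics/side1.png

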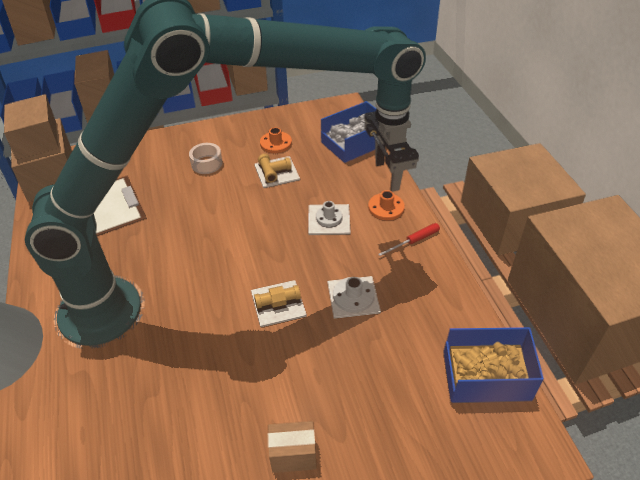

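All four parts lie on their own boards. In the wrist view the big flange is at (170,80) and the small one at (445,105), both hub up. In the side view the carton (292,450) and tape (205,158) have not moved, and the gripper is clear.

```bash
python3 -c "
from station import workorder,env
workorder.finish_job(); print(env.sense()['t'])"
```

```text
the job is handed in; nothing more can be done
the job is handed in; nothing more can be done
```

The tee, union, big aluminium flange and small flange are each on their own silhouette board, in that order, and the job is handed in. Each was lowered until the wrist felt contact, then released. The robot clock stood at about 55 s at my last reading.

**Last checks**
- **Tee:** its fitted position is about 0.2 mm from its silhouette and about 0.3° from its direction.
- **Union:** the fitted pose agrees to about 0.5 mm. The residual was high (0.33), probably because stray depth points from the gripper fell in the window. The picture shows no black uncovered.
- **Big flange:** within about 0.2 mm of its silhouette centre, hub up.
- **Small flange:** within about 0.6 mm of its silhouette centre, hub up.
- **Bystanders:** the network puts the carton where it was to 3 mm and the tape to 5 mm, which is about its own accuracy. Both look unmoved in the side view, and so do the orange flanges.

**Disagreements:** the first tee fit after placing was wrong because the orange flange fell inside its window. The refit with a smaller window gave the figures above.

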